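# Slide the angel's bat into the drying bay

### The job

The little clay angel standing on the round blue bat has to dry undisturbed. With the fingers against the bat, push it along the table through the narrow gap between the two bricks and all the way into the fenced drying bay, so that no part of the bat is left between the bricks, then leave it there. Do not lift or tip the bat, do not touch the angel, which must stay standing on it, and leave the other things on the table where they are.

Things in the scene. Friction and masses are not known exactly. Their poses are not given: they have to be found in the camera images.
- bat: round flat blue plastic bat, a disc of 90 mm diameter, 16 mm thick, about 160 g, lying loose on the table; origin at the centre of its underside, z up. It slides when pushed at its edge
- angel: small grey clay angel standing loose near the middle of the bat: foot 32 mm across, 42 mm tall (its top is 58 mm above the table), about 35 g; origin at the centre of its underside
- bay: fixed drying bay. Origin on the table midway between its two terracotta bricks (mid-gap); its x axis points through the gap into the bay, y across the gap, z up. Each brick is 50 mm along x, 50 mm along y, 40 mm tall; their faces to the gap are at y = +48 and -48 mm, so the gap is 96 mm wide and runs from x = -25 to +25 mm
- bay_in (a point): middle of the bay's floor (table height, grey patch, no step), 97 mm along x from mid-gap. Wooden battens 20 mm tall and 14 mm thick fence the bay: inner faces 78 mm to either side of this point and 73 mm beyond it; the bricks end 72 mm before it
- jar_red: small closed glaze jar with a red lid, 48 mm across, 60 mm tall; origin at the centre of its underside. A bystander
- jar_green: small closed glaze jar with a green lid, 48 mm across, 60 mm tall; origin at the centre of its underside. A bystander
- bowl: blue glazed bowl, 80 mm across, 40 mm tall; origin at the centre of its underside. A bystander
- block: wooden printing block, 70 x 45 x 35 mm, longest along its x; origin at the centre of its underside. A bystander
- spatula: spatula lying flat, 200 mm long, along its x, handle to -x. A bystander
- tall_angel: tall grey clay angel, 172 mm tall, 90 mm across the foot (wings reach some 50 mm to either side); origin at the centre of its underside. A bystander
Mind the look-alikes: they are no part of the job. Of the things like the bat, leave any that is green or red; of the rest the larger one is meant.

How it is judged (in metres and radians):
On the way:
1. the bat, flat on the table, is passing through the gap between the bricks (x of bat in the frame of bay between -0.02 and 0.02 m and y of bat in the frame of bay between -0.006 and 0.006 m and height (world z) of bat below 0.008 m), for 0.02 s.
At the end, for the whole second after the job is handed in: The bat lies flat and at rest inside the fenced bay, its centre 68 mm or more past mid-gap (its rear edge past the bricks, within 2 mm), and the little angel stands upright (within 0.3 rad) on it, within 30 mm of its centre (x of bat in the frame of bay between 0.068 and 0.128 m and y of bat in the frame of bay between -0.036 and 0.036 m and height (world z) of bat below 0.006 m and angle between bat's own z axis and vertical below 0.08 rad and linear speed of each of bat, angel below 0.02 m/s and horizontal distance between angel and bat below 0.03 m and angle between angel's own z axis and vertical below 0.3 rad); the robot touches nothing.
It fails at once if the bat is lifted or tipped (height (world z) of bat above 0.01 m or angle between bat's own z axis and vertical above 0.15 rad).
It fails at once if the robot touches the little angel (contact force between any of the fingers, the arm and angel above 0.3 N).
It fails at once if the little angel topples or leaves the bat (not (horizontal distance between angel and bat below 0.04 m and angle between angel's own z axis and vertical below 0.4 rad)).
It fails at once if another thing on the table is pushed away (distance of any of jar_red, jar_green, bowl, block, spatula, tall_angel from where it was at the start of the episode above 0.02 m).
It also fails if it takes over 56 s, if anything falls off the work surface, if the arm or the gripper's body presses on something with over 40 N, if the wrist force passes 120 N, or if a joint passes its speed limit or range.

### The arm

A 6-joint arm with a two-finger parallel gripper is mounted at the origin on the work surface. World frame = base frame: x ahead of the robot, y to its left, z up, the work surface at z = 0. Lengths are in m, angles in degrees, forces in N, time in s.
With the tool pointing down it reaches from about 0.4 to 0.825 m from the base axis. Payload 7 kg.
Tool frame: the origin (TCP) lies at the very end of the fingers, on their centre line; the grasp point (between the pads) lies hold_point_z behind it (hold_point_z is the distance from the TCP to the grasp point, in m); z points along the fingers, y is the direction in which the jaws open and shut (so a half turn about z gives the same grasp; the last joint's range is limited). The gripper opens to 88 mm and grips with 3 to 60 N. Pads are 19 mm wide; open, the fingers measure 130 mm over their backs; the gripper's body (78 mm by 193 mm) begins 47 mm behind the grasp point.
Start: joints at [-57.004, 20.546, 0.682, 0, -70.136, -16.507], TCP at [0.192, -0.647, 0.227] pointing down, gripper open.
Joint ranges: [-176.03, 176.03], [-82.01, 121.73], [-58.28, 71.71], [-173.87, 95.51], [-174.79, -0.11], [-173.66, 173.66]. Speed limits (degrees/s): [136.94, 136.94, 172.46, 180, 180, 180].

### API

Orientations are given as [roll, pitch, yaw] about the fixed x, y, z axes, in that order (R = Rz(yaw) Ry(pitch) Rx(roll)).
In Python, from plant import get_obs, snapshot, close_job, hold_point_z gives the robot as it stands. The module is installed in compiled form; this text tells all that it offers.
- The arm moves only by the tool jog_arm, never from a script. Its argument "commands" is a list of rows, each a list of 4 numbers: the shift along the world's x, y, z in mm, then the turn about the world's z in degrees. In form: [[x, y, z, turn], ...]. A call has exactly 10 rows; each row shifts and turns the commanded pose from where the row before left it; what a row does not reach is not made up. A row lasts 1/12 s, in which the tool goes at most 41.7 mm and 7.16 degrees, less where a joint would pass 70% of its speed; a pose out of reach is approached as far as the arm can. A call is refused whole if a number of a shift passes 41.7 or a number of a turn 7.16, either way. A call with a gripper value outside its range is refused whole. "fingers" is the finger opening in mm, from 0 to 87.6, set as the call begins (left out, the last holds). The fingers move at their own pace and stop on an object; the grip force is fixed at half the most. Time passes only in rows, so rows that do not move let the fingers close, or fill a call up. It gives the time, the measured TCP pose, the force and the opening at its end, in the units of the state.
- get_obs(): the state, without advancing time (a new reading comes with each control period).
- snapshot(name): name is "scene" or "top" or "wrist"; returns a dict with "image" (384x512x3 uint8, red, green, blue), "fov_y" (degrees; the focal length in pixels is half the picture's height over the tangent of half this angle, whatever the lens; pixels are square), "cx", "cy" (the principal point, pixels), "rvec" (rotation vector, rad) and "tvec" (3), from world to camera coordinates, as OpenCV has them; the wrist camera has in their place "mount" (4x4, takes a point from camera to tool coordinates, whose origin is the TCP and whose axes are the flange's). Camera axes: x right, y down, z forward; pixel columns grow to the right and rows downward; lengths in m; the calibration is good to about 2 mm. A picture is of the moment at which its call begins: read the wrist's pose just before it. There is no depth.
- close_job(): hands the job in, once; it reports no verdict.
The state is a dict: "clock": time; "joint_pos": joint angles; "qvel": joint speeds; "tau": joint torques, N m; "tool_pos": TCP position; "orientation": TCP orientation; "force": force on the tool from outside, world axes, zero at the start; "moment": the same for the moment, N m; "opening": finger opening in m.
Only numpy, scipy, OpenCV 4.12 (cv2) and the standard library are available. Lean on these libraries where they do the work, as an engineer would, in place of code of your own. Each camera call takes 0.05 s, during which the arm holds its last target.

## Working session

There is one attempt and no reset: what is moved stays moved. The work goes in short steps, Python scripts to look and compute and a tool call to move; the robot and the scene stay as the last step left them, time stands still between calls to the robot, and variables do not carry over. Pictures are saved under pics/ and viewed, and the job is handed in when it is done.

Besides the shell and the picture viewer there is one more tool, called after "Call:" as name(argument=value, ...), one argument or row to a line, values as JSON. jog_arm: Moves the arm, as the interface text tells. Its arguments: {"type":"object","properties":{"commands":{"type":"array","items":{"type":"array","items":{"type":"number"}}},"fingers":{"type":"number"}},"required":["commands"]}

```bash
mkdir -p pics
cat > h.py <<'E'
import numpy as np, cv2
from plant import get_obs, snapshot, close_job, hold_point_z
def save(n,im): cv2.imwrite('pics/'+n+'.png',cv2.cvtColor(im,cv2.COLOR_RGB2BGR))
def K(s):
    f=s['image'].shape[0]/2/np.tan(np.radians(s['fov_y'])/2)
    return f
def ray(s,u,v,z):
    f=K(s);R,_=cv2.Rodrigues(np.array(s['rvec'],float));t=np.array(s['tvec'],float).ravel()
    d=R.T@np.array([(u-s['cx'])/f,(v-s['cy'])/f,1]);c=-R.T@t
    return c+d*(z-c[2])/d[2]
def proj(s,p):
    f=K(s);R,_=cv2.Rodrigues(np.array(s['rvec'],float));q=R@np.array(p,float)+np.array(s['tvec'],float).ravel()
    return q[0]/q[2]*f+s['cx'],q[1]/q[2]*f+s['cy']
E
python3 - <<'E'
from h import *
import pickle
o=get_obs();print(o['clock'],o['tool_pos'],o['orientation'],o['opening'],o['force'],hold_point_z)
for n in ['top','scene']:
    s=snapshot(n);save(n+'0',s['image']);pickle.dump(s,open(n+'0.pkl','wb'))
    print(n,[ (k,s[k]) for k in s if k!='image'])
E
```

```text
0.0 [ 0.19142198 -0.64677584  0.22564221] [ 1.79906309e+02 -9.00956877e-03 -1.63516451e+02] 0.08773670185772114 [ 0.00587805 -0.04792065  0.56674023] 0.0188
top [('fov_y', 54.4269311589686), ('cx', 258.5915034299164), ('cy', 197.73490966739624), ('rvec', array([ 2.16584894, -2.22340106,  0.03287956])), ('tvec', array([0.06800534, 0.56236349, 1.20893166]))]
scene [('fov_y', 44.712348340609616), ('cx', 248.7461759697293), ('cy', 186.33918169954953), ('rvec', array([ 1.42618109,  2.14701074, -0.86175384])), ('tvec', array([ 0.17484847, -0.36485762,  1.99364072]))]
```

View pics/top0.png

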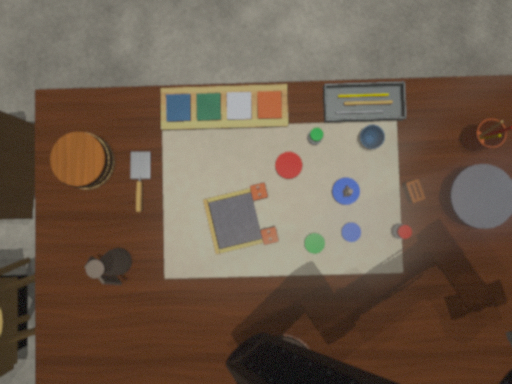

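View pics/scene0.png

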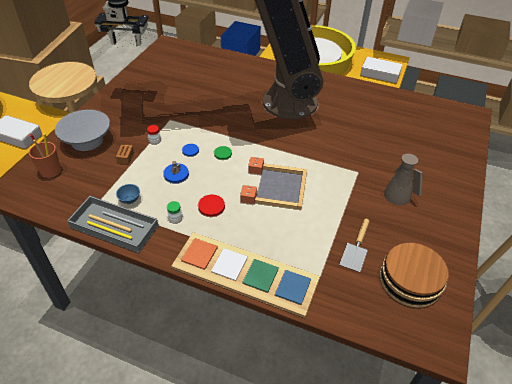

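Candidates in the top view are the blue disc with the angel (346,191), a smaller, paler blue disc (351,231), a green disc (314,243), a red disc (289,165) and the blue bowl (371,137). By the description, the larger blue disc carrying the angel is the bat. Next I'll measure it and check it in a crop.

```bash
cat > m.py <<'E'
from h import *
def masks(im):
    hsv=cv2.cvtColor(im,cv2.COLOR_RGB2HSV);return hsv
def blobs(s,m,amin=30):
    n,l,st,c=cv2.connectedComponentsWithStats(m.astype(np.uint8))
    return [(st[i],c[i],l==i) for i in range(1,n) if st[i][4]>=amin]
def bat(s):
    h=cv2.cvtColor(s['image'],cv2.COLOR_RGB2HSV).astype(int)
    m=(h[...,0]>105)&(h[...,0]<128)&(h[...,1]>140)&(h[...,2]>70)
    out=[]
    for st,c,mm in blobs(s,m,60):
        cs,_=cv2.findContours(mm.astype(np.uint8),cv2.RETR_EXTERNAL,cv2.CHAIN_APPROX_NONE)
        hull=cv2.convexHull(cs[0])[:,0,:]
        P=np.array([ray(s,u,v,0.014)[:2] for u,v in hull],dtype=np.float32)
        (x,y),r=cv2.minEnclosingCircle(P)
        e=cv2.fitEllipse(P*1000) if len(P)>5 else None
        out.append((st[4],c.round(1),np.round([x,y,r],4),np.round(e[0],1) if e else None, np.round(e[1],1) if e else None))
    return out
E
python3 - <<'E'
from m import *
import pickle
for n in ['top0','scene0']:
    s=pickle.load(open(n+'.pkl','rb'))
    print(n)
    for b in bat(s): print(b)
    h=cv2.cvtColor(s['image'],cv2.COLOR_RGB2HSV).astype(int)
    R=[(259,191),(269,235)] if n=='top0' else [(257,165),(248,194)]
    for u,v in R: print(h[v,u])
s=pickle.load(open('top0.pkl','rb'))
im=s['image'][120:290,180:440];save('crop0',cv2.resize(im,None,fx=3,fy=3,interpolation=cv2.INTER_CUBIC))
E
```

```text
top0
[  9 150 179]
[ 10 126 174]
scene0
(np.int32(1025), array([241.7,  37.8]), array([-0.4076, -0.3827,  0.1737]), array([-395. , -390.1]), array([215.7, 372.1]))
(np.int32(158), array([190.1, 149.4]), array([ 0.4576, -0.2376,  0.0341]), array([ 456.7, -237.2]), array([60., 68.]))
(np.int32(299), array([175.7, 173.9]), array([ 0.5883, -0.2265,  0.0487]), array([ 587.6, -226.5]), array([87.4, 98.6]))
[  9 164 236]
[ 12  87 178]
```

View pics/crop0.png

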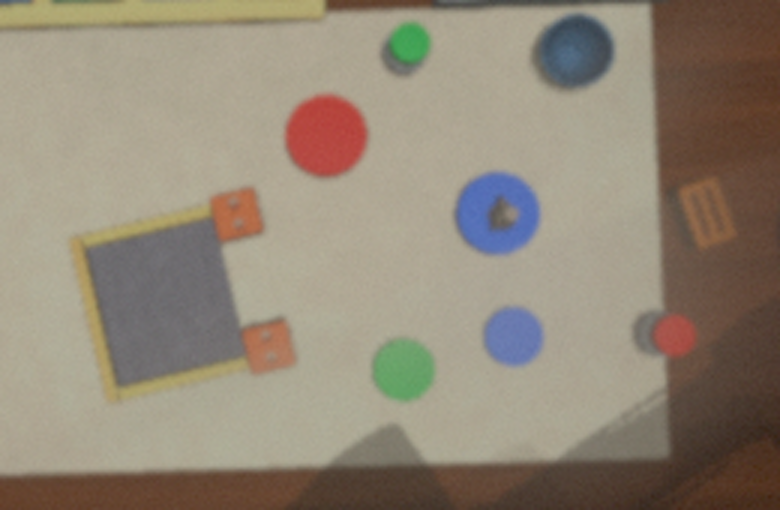

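The crop shows the larger blue disc with the angel at crop (498,213) and the smaller blue disc at (513,336), so the choice holds. The top camera needs its own colour thresholds, and I still need the bay's pose.

```bash
sed -i 's/(h\[...,1\]>140)&(h\[...,2\]>70)/(h[...,1]>100)\&(h[...,2]>70)/' m.py
python3 - <<'E'
from m import *
import pickle
for n in ['top0','scene0']:
    s=pickle.load(open(n+'.pkl','rb'))
    print(n)
    h=cv2.cvtColor(s['image'],cv2.COLOR_RGB2HSV).astype(int)
    if n=='top0': print(h[191,338],h[231,351],h[220,234],h[205,210])
    for b in bat(s): print(b)
    m=(h[...,0]<=14)&(h[...,1]>95)&(h[...,2]>150)
    for st,c,mm in blobs(s,m,60):
        if not (230<c[0]<290 and 150<c[1]<250): continue
        cs,_=cv2.findContours(mm.astype(np.uint8),cv2.RETR_EXTERNAL,cv2.CHAIN_APPROX_NONE)
        P=np.array([ray(s,u,v,0.04)[:2] for u,v in cs[0][:,0]],dtype=np.float32)
        r=cv2.minAreaRect(P*1000);print('brick',st[4],c.round(1),np.round(ray(s,*c,0.04),4),np.round(np.r_[r[0],r[1],r[2]],1))
    # grey floor
    m=(h[...,1]<60)&(h[...,2]<130)&(h[...,2]>60)
    m=cv2.morphologyEx(m.astype(np.uint8),cv2.MORPH_OPEN,np.ones((3,3)))
    for st,c,mm in blobs(s,m,500):
        if not (220<c[0]<300 and 170<c[1]<235): continue
        cs,_=cv2.findContours(mm.astype(np.uint8),cv2.RETR_EXTERNAL,cv2.CHAIN_APPROX_NONE)
        P=np.array([ray(s,u,v,0.0)[:2] for u,v in cs[0][:,0]],dtype=np.float32)
        r=cv2.minAreaRect(P*1000);print('floor',st[4],c.round(1),np.round(ray(s,*c,0.0),4),np.round(np.r_[r[0],r[1],r[2]],1))
s=pickle.load(open('top0.pkl','rb'))
for nm,u,v,z in [('jarred',404,231,.06),('jargreen',316,134,.06),('bowl',371,137,.04),('block',415,190,.035),('ang',348,191,.04),('tall top',95,268,.172),('reddisc',289,165,.0),('green',314,243,0)]: print(nm,ray(s,u,v,z).round(3))
E
```

```text
top0
[112 142 182] [112 100 174] [126  11 112] [135   5 105]
(np.int32(436), array([345.1, 190.6]), array([ 0.5798, -0.2305,  0.0424]), array([ 579.5, -230.3]), array([82.3, 84.5]))
(np.int32(108), array([352.1, 232.6]), array([ 0.4441, -0.2448,  0.0235]), array([ 444.3, -245.5]), array([43.4, 47.6]))
brick 584 [288.2 164.8] [ 0.6659 -0.0448  0.04  ] [665.2 -45.6  86.4  83.7  88.4]
brick 215 [258.4 191. ] [0.5843 0.0529 0.04  ] [584.3  53.   47.4  47.3  12.5]
brick 191 [269.  235.1] [0.4431 0.023  0.04  ] [442.8  22.8  45.7  45.6  11.1]
floor 2056 [234.7 220.3] [0.4921 0.1341 0.    ] [492.3 134.2 155.8 144.   12.1]
scene0
(np.int32(1039), array([241.6,  38. ]), array([-0.4076, -0.3827,  0.1737]), array([-401.9, -392. ]), array([231. , 346.2]))
(np.int32(164), array([190.1, 149.4]), array([ 0.4576, -0.2376,  0.0341]), array([ 456.9, -237.6]), array([62.6, 68.3]))
(np.int32(312), array([175.8, 173.8]), array([ 0.5894, -0.2277,  0.0497]), array([ 587.8, -226.3]), array([ 87.6, 101.1]))
brick 119 [255.7 161.8] [0.4502 0.025  0.04  ] [449.9  24.7  48.5  48.1  11.1]
brick 144 [248.1 190.8] [0.5921 0.0551 0.04  ] [592.1  55.   48.7  47.5  11.8]
jarred [ 0.446 -0.397  0.06 ]
jargreen [ 0.759 -0.134  0.06 ]
bowl [ 0.748 -0.312  0.04 ]
block [ 0.574 -0.447  0.035]
ang [ 0.577 -0.233  0.04 ]
tall top [0.37  0.52  0.172]
reddisc [ 0.67 -0.05  0.  ]
green [ 0.411 -0.124  0.   ]
```

Measured values:
- Mid-gap is near (0.514, 0.038), and the bay's x axis points at about 102°.
- The bat is at about (0.581, -0.230), roughly 276 mm before the gap and 10 mm off the axis.

I'll push with two fingers open about 40 mm, which is 82 mm over their backs and fits the gap. First I move behind the bat and turn the jaws across the axis, about +85.5°.

Call:
jog_arm(
  commands=[
    [20.4, 17, 0, 4.3],
    [20.4, 17, 0, 4.3],
    [20.4, 17, 0, 4.3],
    [20.4, 17, 0, 4.3],
    [20.4, 17, 0, 4.3],
    [20.4, 17, 0, 4.3],
    [20.4, 17, 0, 4.3],
    [20.4, 17, 0, 4.3],
    [20.4, 17, 0, 4.3],
    [20.4, 17, 0, 4.3],
  ],
  fingers=40,
)

```text
clock: 0.93
tool_pos: [0.3963, -0.4761, 0.2262]
orientation: [180.0, 0.0, -120.3]
force: [-0.1, 0.1, 0.1]
opening: 0.0404
```

Call:
jog_arm(
  commands=[
    [20.4, 17, -5, 4.3],
    [20.4, 17, -5, 4.3],
    [20.4, 17, -5, 4.3],
    [20.4, 17, -5, 4.3],
    [20.4, 17, -5, 4.3],
    [20.4, 17, -5, 4.3],
    [20.4, 17, -5, 4.3],
    [20.4, 16, -5, 4.3],
    [20.4, 16, -5, 4.3],
    [20.4, 16, -5, 4.3],
  ],
)

```text
clock: 1.77
tool_pos: [0.6002, -0.3092, 0.1758]
orientation: [180.0, 0.0, -77.3]
force: [0.3, -0.5, -0.4]
opening: 0.0402
```

Run:
```python
from h import *
import pickle
o=get_obs();print(o['clock'],o['tool_pos'],o['orientation'],o['opening'],o['joint_pos'])
for n in ['wrist','top']:
    s=snapshot(n);s['obs']=o;save(n+'1',s['image']);pickle.dump(s,open(n+'1.pkl','wb'))
    if n=='wrist': print([ (k,s[k]) for k in s if k not in('image','obs')])
```

```text
1.7667 [ 0.60021619 -0.30916408  0.17584554] [ 1.79958271e+02  2.68796993e-02 -7.72968947e+01] 0.04020483028842125 [-1.07532510e+01  2.24626339e+01 -3.20970116e+00 -8.92613884e-03
 -6.43766451e+01  2.34602297e+01]
[('fov_y', 58.15971269867221), ('cx', 258.078195277642), ('cy', 189.67909919730437), ('mount', array([[ 5.67860095e-04, -9.59590017e-01, -2.81401275e-01,
         7.70737430e-02],
       [ 9.99999321e-01,  8.31198989e-04, -8.16451673e-04,
        -8.47994122e-04],
       [ 1.01735933e-03, -2.81400620e-01,  9.59589837e-01,
        -1.59508971e-01],
       [ 0.00000000e+00,  0.00000000e+00,  0.00000000e+00,
         1.00000000e+00]]))]
```

View pics/wrist1.png

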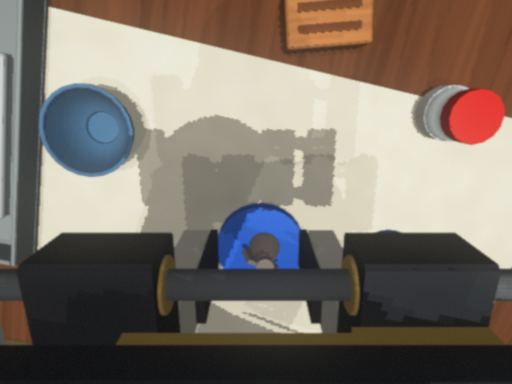

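View pics/top1.png

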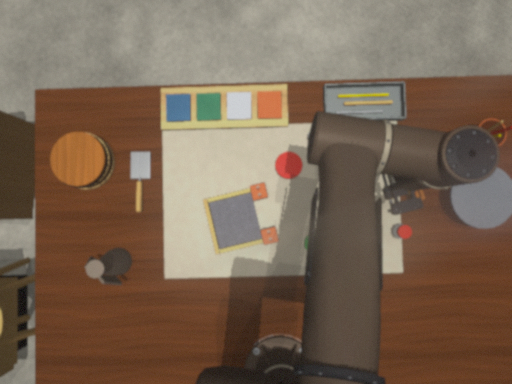

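The wrist picture shows the rear of the bat between the fingers, around (260,240), with the block (330,20) and red jar (470,115) behind. The top camera's view of the bat is blocked by the arm. I'll measure the bat from the wrist camera and check the scene view.

```bash
cat >> m.py <<'E'
from scipy.optimize import least_squares
from scipy.spatial.transform import Rotation as Ro
def wray(s,o,uv,z):
    f=K(s);T=np.eye(4);T[:3,:3]=Ro.from_euler('xyz',o['orientation'],degrees=True).as_matrix();T[:3,3]=o['tool_pos']
    T=T@np.array(s['mount']);uv=np.atleast_2d(uv).astype(float)
    d=np.c_[(uv[:,0]-s['cx'])/f,(uv[:,1]-s['cy'])/f,np.ones(len(uv))]@T[:3,:3].T
    c=T[:3,3];return c+d*((z-c[2])/d[:,2])[:,None]
MG=np.array([.5137,.038]);A=np.radians(102.2);X=np.array([np.cos(A),np.sin(A)]);Y=np.array([-X[1],X[0]])
def bay(p): d=np.array(p)[:2]-MG;return np.round(1000*np.array([d@X,d@Y]),1)
def wbat(s,o,box):
    h=cv2.cvtColor(s['image'],cv2.COLOR_RGB2HSV).astype(int)
    m=((h[...,0]>105)&(h[...,0]<128)&(h[...,1]>150)&(h[...,2]>60))
    u0,u1,v0,v1=box;P=[]
    for u in range(u0,u1):
        c=np.where(m[v0:v1,u])[0]
        if len(c): P.append((u,v0+c[0]-.5))
    P=np.array(P);W=wray(s,o,P,.015)[:,:2]
    r=least_squares(lambda c:np.hypot(*(W-c).T)-.045,W.mean(0)+X*.04,loss='soft_l1',f_scale=.001)
    r2=least_squares(lambda c:np.hypot(*(W-c[:2]).T)-c[2],np.r_[r.x,.045],loss='soft_l1',f_scale=.001)
    return r.x,np.sqrt(2*r.cost/len(W)),r2.x
E
python3 - <<'E'
from m import *
import pickle
s=pickle.load(open('wrist1.pkl','rb'));o=s['obs']
c,e,c2=wbat(s,o,(225,296,195,262));print(c.round(4),e,c2.round(4),'bay',bay(c),'tcp bay',bay(o['tool_pos']))
t=pickle.load(open('top0.pkl','rb'))
print('red jar wrist', wray(s,o,(472,116),.06),'block',wray(s,o,(330,18),.035))
sc=snapshot('scene');save('scene1',sc['image'])
for b in bat(sc):print(b)
E
```

```text
[ 0.5826 -0.2333] 0.0005310623062701141 [ 0.5832 -0.2362  0.0424] bay [-279.7  -10. ] tcp bay [-357.6  -11.2]
red jar wrist [[ 0.45044207 -0.40077263  0.06      ]] block [[ 0.57446938 -0.44874832  0.035     ]]
(np.int32(1039), array([241.6,  38. ]), array([-0.4076, -0.3827,  0.1737]), array([-400.4, -391. ]), array([224.3, 352.4]))
(np.int32(164), array([190.1, 149.4]), array([ 0.4576, -0.2376,  0.0341]), array([ 456.9, -237.6]), array([62.6, 68.3]))
(np.int32(322), array([175.7, 174. ]), array([ 0.5904, -0.2272,  0.0508]), array([ 588.5, -226.6]), array([ 88.8, 102.4]))
```

View pics/scene1.png

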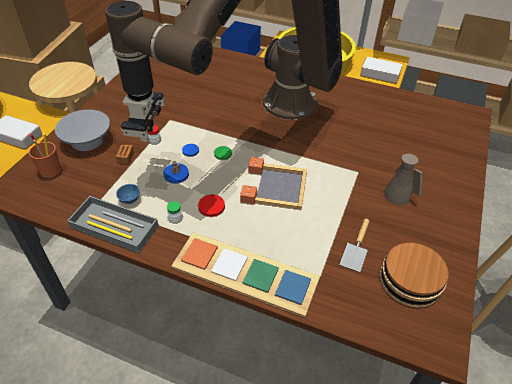

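The wrist and top measurements of the bat agree within 4 mm. Now I descend behind it.

Call:
jog_arm(
  commands=[
    [0, 0, -20, -0.5],
    [-1, 0, -20, 0],
    [0, 0, -20, 0],
    [0, 0, -20, 0],
    [0, 0, -20, 0],
    [0, 0, -20, 0],
    [0, 0, -20, 0],
    [0, 0, -16, 0],
    [0, 0, -9, 0],
    [0, 0, -4, 0],
  ],
)

```text
clock: 2.75
tool_pos: [0.5971, -0.3105, 0.006]
orientation: [179.9, 0.1, -78.1]
force: [-0.1, 0.7, 0.2]
opening: 0.0404
```

```bash
cat > look.py <<'E'
import sys
from m import *
n=sys.argv[1]
o=get_obs();print(round(o['clock'],2),o['tool_pos'].round(4),o['orientation'].round(2),'F',o['force'].round(2),'tcp bay',bay(o['tool_pos']))
for k in sys.argv[2:]:
    s=snapshot(k);im=s['image'];save(n+k,im)
    if k=='scene': im=im[110:250,120:320];
    elif k=='top': im=im[120:290,180:440]
    save(n+k+'c',cv2.resize(im,None,fx=3 if k!='wrist' else 1.5,fy=3 if k!='wrist' else 1.5,interpolation=cv2.INTER_CUBIC))
    if k!='wrist':
        for b in bat(s):
            if b[2][0]>.3: print(k,b, bay(b[2][:2]))
E
python3 look.py a wrist scene
```

```text
2.75 [ 0.5971 -0.3105  0.006 ] [ 1.7987e+02  7.0000e-02 -7.8100e+01] F [-0.13  0.68  0.2 ] tcp bay [-358.3   -7.9]
scene (np.int32(164), array([190.2, 149.4]), array([ 0.4576, -0.2376,  0.0341]), array([ 457.1, -237.3]), array([62.3, 67.7])) [-257.5  113.1]
scene (np.int32(323), array([175.8, 174. ]), array([ 0.5906, -0.2277,  0.0509]), array([ 588.4, -226.4]), array([ 88.4, 103.1])) [-276.  -19.]
```

View pics/awristc.png

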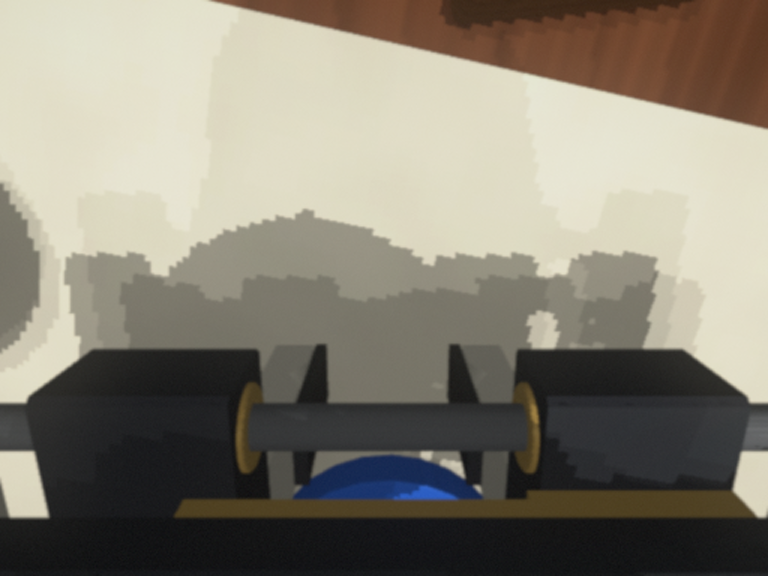

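View pics/ascenec.png

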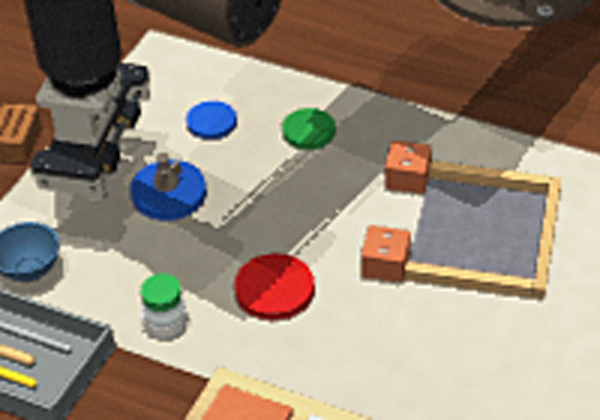

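The fingers straddle the bat's apex: wrist-picture columns 315 and 462 against apex 390. I approach slowly to contact.

Call:
jog_arm(
  commands=[
    [-0.5, 2.3, 0, 0],
    [-0.5, 2.3, 0, 0],
    [-0.5, 2.3, 0, 0],
    [-0.5, 2.3, 0, 0],
    [-0.5, 2.3, 0, 0],
    [-0.5, 2.3, 0, 0],
    [-0.5, 2.3, 0, 0],
    [-0.5, 2.3, 0, 0],
    [-0.5, 2.3, 0, 0],
    [-0.5, 2.3, 0, 0],
  ],
)

```text
clock: 3.68
tool_pos: [0.5935, -0.287, 0.0075]
orientation: [180.0, 0.0, -78.0]
force: [0.1, -0.0, 0.1]
opening: 0.04
```

Call:
jog_arm(
  commands=[
    [-0.4, 1.5, 0, 0],
    [-0.4, 1.5, 0, 0],
    [-0.4, 1.5, 0, 0],
    [-0.4, 1.5, 0, 0],
    [-0.4, 1.5, 0, 0],
    [-0.4, 1.5, 0, 0],
    [-0.4, 1.5, 0, 0],
    [-0.4, 1.5, 0, 0],
    [-0.4, 1.5, 0, 0],
    [-0.4, 1.5, 0, 0],
  ],
)

```text
clock: 4.52
tool_pos: [0.5895, -0.2721, 0.0076]
orientation: [-180.0, -0.0, -78.0]
force: [-0.1, -0.8, -0.4]
opening: 0.04
```

```bash
python3 look.py b scene wrist
```

```text
4.52 [ 0.5895 -0.2721  0.0076] [-180.     -0.    -78.01] F [-0.14 -0.79 -0.45] tcp bay [-319.1   -8.6]
scene (np.int32(164), array([190.1, 149.4]), array([ 0.4576, -0.2376,  0.0341]), array([ 456.9, -237.6]), array([62.6, 68.3])) [-257.5  113.1]
scene (np.int32(323), array([178.1, 174.5]), array([ 0.5876, -0.2176,  0.0497]), array([ 587.4, -217.4]), array([ 89.6, 100.3])) [-265.4  -18.2]
```

View pics/bscenec.png

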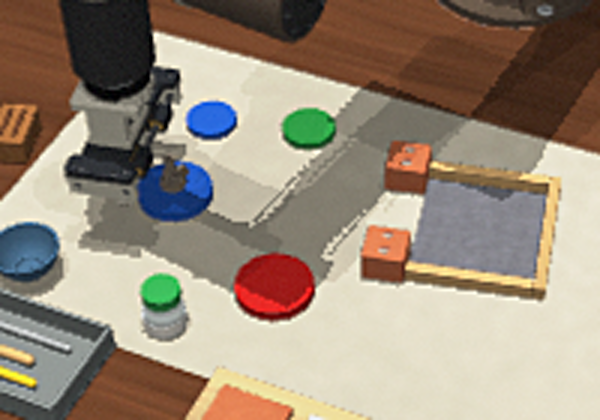

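View pics/bwristc.png

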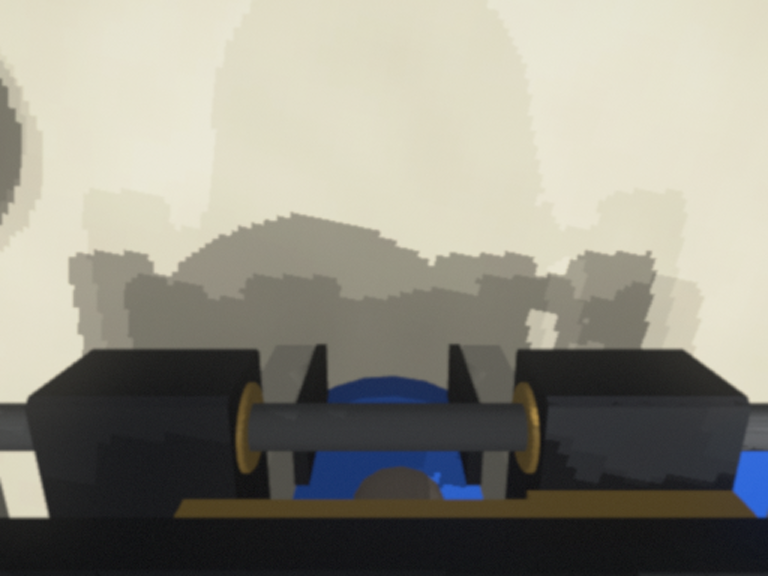

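The fingers are on the bat and it moved about 10 mm. TCP to bat centre is 50 mm as computed, and the angel stands. I keep pushing with a slight sideways drift onto the axis.

Call:
jog_arm(
  commands=[
    [-0.5, 1.5, 0, 0],
    [-0.6, 2.0, 0, 0],
    [-0.7, 2.5, 0, 0],
    [-0.8, 2.9, 0, 0],
    [-0.8, 2.9, 0, 0],
    [-0.8, 2.9, 0, 0],
    [-0.8, 2.9, 0, 0],
    [-0.8, 2.9, 0, 0],
    [-0.8, 2.9, 0, 0],
    [-0.8, 2.9, 0, 0],
  ],
)

```text
clock: 5.45
tool_pos: [0.5821, -0.2456, 0.0076]
orientation: [180.0, 0.0, -78.0]
force: [-0.8, -0.0, 1.1]
opening: 0.0405
```

Call:
jog_arm(
  commands=[
    [-0.8, 2.9, 0, 0],
    [-0.8, 2.9, 0, 0],
    [-0.8, 2.9, 0, 0],
    [-0.8, 2.9, 0, 0],
    [-0.8, 2.9, 0, 0],
    [-0.8, 2.9, 0, 0],
    [-0.8, 2.9, 0, 0],
    [-0.8, 2.9, 0, 0],
    [-0.8, 2.9, 0, 0],
    [-0.8, 2.9, 0, 0],
  ],
)

```text
clock: 6.28
tool_pos: [0.5741, -0.2166, 0.0076]
orientation: [180.0, 0.0, -78.0]
force: [-0.4, -1.3, 0.1]
opening: 0.0403
```

Call:
jog_arm(
  commands=[
    [-0.8, 2.9, 0, 0],
    [-0.8, 2.9, 0, 0],
    [-0.8, 2.9, 0, 0],
    [-0.8, 2.9, 0, 0],
    [-0.8, 2.9, 0, 0],
    [-0.8, 2.9, 0, 0],
    [-0.8, 2.9, 0, 0],
    [-0.7, 2.5, 0, 0],
    [-0.6, 2.0, 0, 0],
    [-0.5, 1.5, 0, 0],
  ],
)

```text
clock: 7.12
tool_pos: [0.5667, -0.1904, 0.0076]
orientation: [-180.0, 0.0, -78.0]
force: [0.4, -0.5, -0.0]
opening: 0.0401
```

```bash
python3 look.py c scene top wrist
```

```text
7.12 [ 0.5667 -0.1904  0.0076] [-180.    0.  -78.] F [ 0.42 -0.55 -0.04] tcp bay [-234.4   -3.5]
scene (np.int32(316), array([201.9, 176.7]), array([ 0.5648, -0.136 ,  0.0502]), array([ 565.1, -136.1]), array([ 90.1, 100.4])) [-180.9  -13.2]
top (np.int32(222), array([350.9, 232.2]), array([ 0.4463, -0.2424,  0.0281]), array([ 444.6, -242.8]), array([50.9, 56.7])) [-259.8  125.1]
```

View pics/cscenec.png

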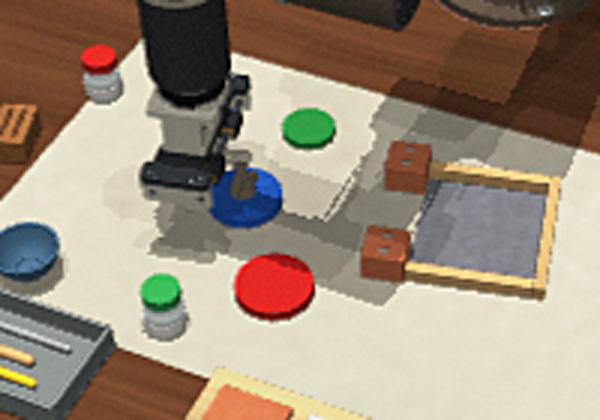

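View pics/cwristc.png

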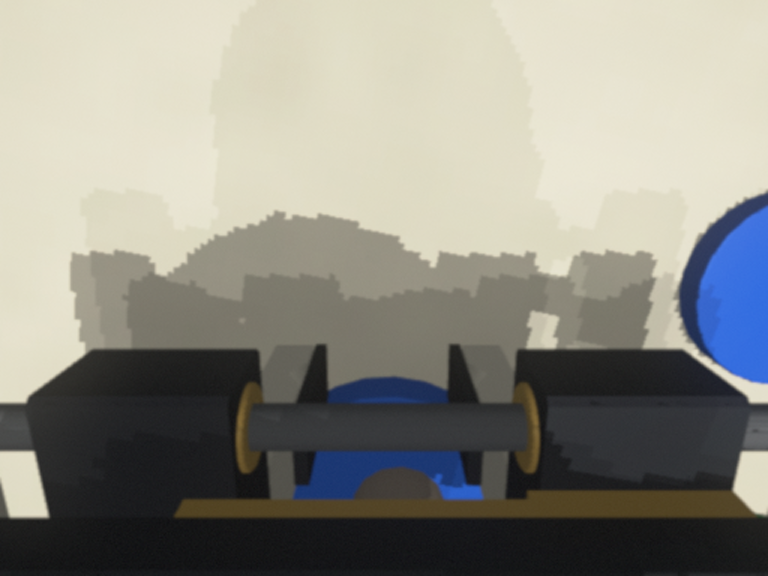

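View pics/ctopc.png

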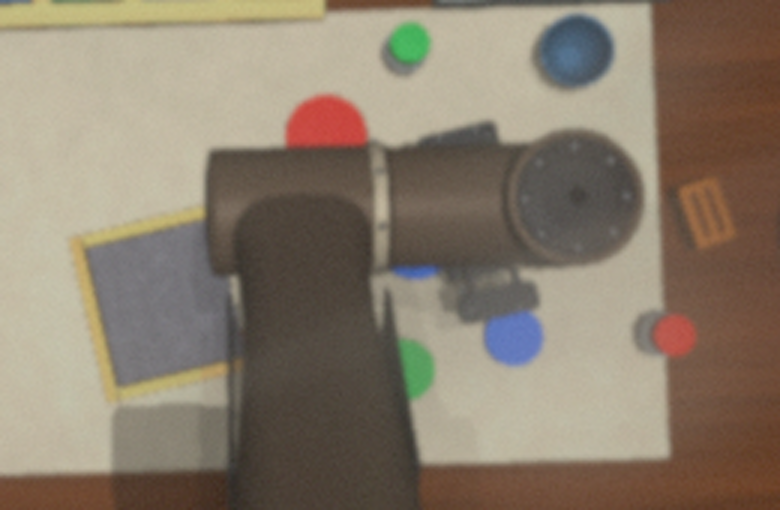

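The bat is riding with the fingers: the wrist view is unchanged and the angel is standing at crop (243,175). Before the gap I want a tighter fix on the gap's centre line, so I'll enlarge the scene picture.

Run:
```python
from m import *
import pickle
s=pickle.load(open('scene0.pkl','rb'));im=s['image'][150:215,235:315]
save('bz',cv2.resize(im,None,fx=9,fy=9,interpolation=cv2.INTER_CUBIC))
t=pickle.load(open('top0.pkl','rb'));im=t['image'][175:260,195:285]
save('tz',cv2.resize(im,None,fx=7,fy=7,interpolation=cv2.INTER_CUBIC))
R,_=cv2.Rodrigues(s['rvec']);print('scene cam',-R.T@s['tvec']);R,_=cv2.Rodrigues(t['rvec']);print('top cam',-R.T@t['tvec'])
```

```text
scene cam [1.5906909  0.46567665 1.17946773]
top cam [0.51313894 0.03983245 1.23186646]
```

View pics/bz.png

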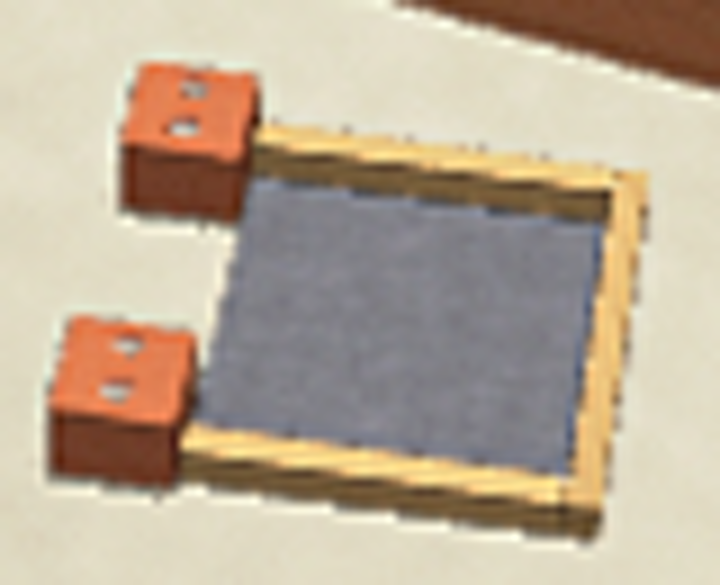

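View pics/tz.png

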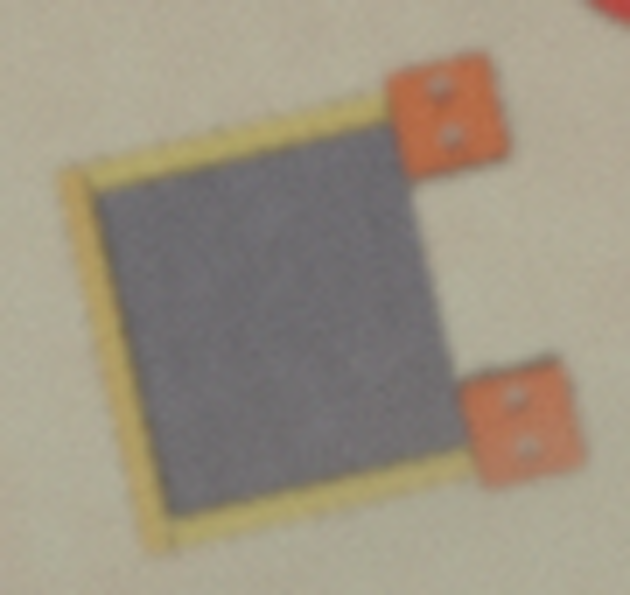

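```bash
cat >> m.py <<'E'
def sbat(s):
    h=cv2.cvtColor(s['image'],cv2.COLOR_RGB2HSV).astype(int)
    m=(h[...,0]>105)&(h[...,0]<128)&(h[...,1]>100)&(h[...,2]>50)
    best=None
    for st,c,mm in blobs(s,m,200):
        if c[1]<120 or c[1]>240: continue
        if best is None or st[4]>best[0]: best=(st[4],c,mm)
    mm=best[2].astype(np.uint8);cs,_=cv2.findContours(mm,cv2.RETR_EXTERNAL,cv2.CHAIN_APPROX_NONE)
    hull=cv2.convexHull(cs[0])[:,0,:].astype(float)
    cen=hull.mean(0);hull+=0.5*(hull-cen)/np.linalg.norm(hull-cen,axis=1)[:,None]
    Rm,_=cv2.Rodrigues(s['rvec']);cam=(-Rm.T@s['tvec'])[:2]
    T=np.array([ray(s,u,v,.016)[:2] for u,v in hull]);B=np.array([ray(s,u,v,0)[:2] for u,v in hull])
    c0=T.mean(0);dv=(cam-c0)/np.linalg.norm(cam-c0);q=((T-c0)@dv)
    far=q<-.01;near=q>.015
    W=np.r_[T[far],B[near]]
    r=least_squares(lambda c:np.hypot(*(W-c).T)-.045,c0,loss='soft_l1',f_scale=.001)
    return r.x,np.sqrt(2*r.cost/len(W))
E
python3 - <<'E'
from m import *
import pickle
s=pickle.load(open('scene0.pkl','rb'));t=pickle.load(open('top0.pkl','rb'))
def q(S,pts,k,x0,y0): return np.array([ray(S,x0+(x+.5)/k-.5,y0+(y+.5)/k-.5,.04)[:2] for x,y in pts])
for S,k,x0,y0,b1,b2 in [(s,9,235,150,[(140,62),(258,75),(245,164),(122,143)],[(70,315),(195,330),(180,423),(48,408)]),
  (t,7,195,175,[(387,72),(490,53),(510,158),(405,182)],[(460,383),(560,357),(588,463),(485,490)])]:
    a=q(S,b1,k,x0,y0);b=q(S,b2,k,x0,y0)
    ca,cb=a.mean(0),b.mean(0);d=ca-cb if ca[0]>cb[0] else cb-ca
    print('c',ca.round(4),cb.round(4),'mid',((ca+cb)/2).round(4),'dist',np.hypot(*d).round(4),'ang',np.degrees(np.arctan2(d[1],d[0])).round(1)+90,[np.hypot(*(a[i]-a[i-1])).round(3) for i in range(4)])
print('scene bat at start',sbat(s))
n=snapshot('scene');print('now',sbat(n)); print(get_obs()['tool_pos'][:2]+.050*X)
E
```

```text
c [0.45   0.0254] [0.5908 0.055 ] mid [0.5204 0.0402] dist 0.1439 ang 101.9 [np.float64(0.048), np.float64(0.048), np.float64(0.052), np.float64(0.05)]
c [0.5838 0.0525] [0.4432 0.0219] mid [0.5135 0.0372] dist 0.1439 ang 102.3 [np.float64(0.051), np.float64(0.048), np.float64(0.049), np.float64(0.049)]
scene bat at start (array([ 0.58320862, -0.22929792]), np.float64(0.0008007850531560932))
now (array([ 0.55952716, -0.13891916]), np.float64(0.0007925879483692844))
[ 0.55619235 -0.14165189]
```

Both cameras, each measured relative to the bat, put mid-gap near (0.5165, 0.036) in the robot's frame. The bat is already within about 1 mm of the axis, so I push straight along it.

```bash
sed -i 's/MG=np.array(\[.5137,.038\])/MG=np.array([.5165,.036])/' m.py; python3 -c "
from m import *
print(bay(get_obs()['tool_pos']),X)"
```

```text
[-232.    -1.3] [-0.2113248   0.97741589]
```

Call:
jog_arm(
  commands=[
    [-0.4, 1.5, 0, 0],
    [-0.5, 2.0, 0, 0],
    [-0.6, 2.5, 0, 0],
    [-0.7, 2.9, 0, 0],
    [-0.7, 2.9, 0, 0],
    [-0.6, 2.9, 0, 0],
    [-0.7, 2.9, 0, 0],
    [-0.6, 2.9, 0, 0],
    [-0.7, 2.9, 0, 0],
    [-0.6, 2.9, 0, 0],
  ],
)

```text
clock: 8.15
tool_pos: [0.5606, -0.164, 0.0076]
orientation: [180.0, 0.0, -78.0]
force: [-0.2, -1.1, -0.6]
opening: 0.0399
```

Call:
jog_arm(
  commands=[
    [-0.7, 2.9, 0, 0],
    [-0.6, 2.9, 0, 0],
    [-0.6, 2.9, 0, 0],
    [-0.7, 2.9, 0, 0],
    [-0.6, 2.9, 0, 0],
    [-0.6, 2.9, 0, 0],
    [-0.7, 2.9, 0, 0],
    [-0.6, 2.9, 0, 0],
    [-0.6, 2.9, 0, 0],
    [-0.6, 2.9, 0, 0],
  ],
)

```text
clock: 8.98
tool_pos: [0.5543, -0.135, 0.0076]
orientation: [180.0, -0.0, -78.0]
force: [0.3, -1.4, 0.7]
opening: 0.0401
```

Call:
jog_arm(
  commands=[
    [-0.7, 2.9, 0, 0],
    [-0.6, 2.9, 0, 0],
    [-0.6, 2.9, 0, 0],
    [-0.7, 2.9, 0, 0],
    [-0.6, 2.9, 0, 0],
    [-0.6, 2.9, 0, 0],
    [-0.6, 2.9, 0, 0],
    [-0.5, 2.5, 0, 0],
    [-0.4, 2.0, 0, 0],
    [-0.3, 1.5, 0, 0],
  ],
)

```text
clock: 9.82
tool_pos: [0.5487, -0.1088, 0.0076]
orientation: [180.0, 0.0, -78.0]
force: [-0.7, -0.2, -0.1]
opening: 0.0399
```

```bash
python3 look.py d scene wrist
python3 - <<'E'
from m import *
n=snapshot('scene');c,e=sbat(n);d=c-np.array([.5204,.0402]);print(c,e,'rel scene',d@X,d@Y)
save('dz',cv2.resize(n['image'][140:230,190:310],None,fx=6,fy=6,interpolation=cv2.INTER_CUBIC))
E
```

```text
9.82 [ 0.5487 -0.1088  0.0076] [179.99   0.   -78.01] F [-0.67 -0.17 -0.07] tcp bay [-148.3   -0.9]
scene (np.int32(130), array([188.6, 149.6]), array([ 0.4576, -0.2376,  0.0341]), array([ 457.2, -238.3]), array([60.6, 68.8])) [-255.   115.4]
scene (np.int32(297), array([225.5, 179.9]), array([ 0.5472, -0.0561,  0.0496]), array([547. , -53.6]), array([ 84.8, 101.7])) [-96.5 -10.5]
[ 0.54198586 -0.05751271] 0.0010937707350358726 rel scene -0.1000675819090969 -0.0004492494522708758
```

View pics/dz.png

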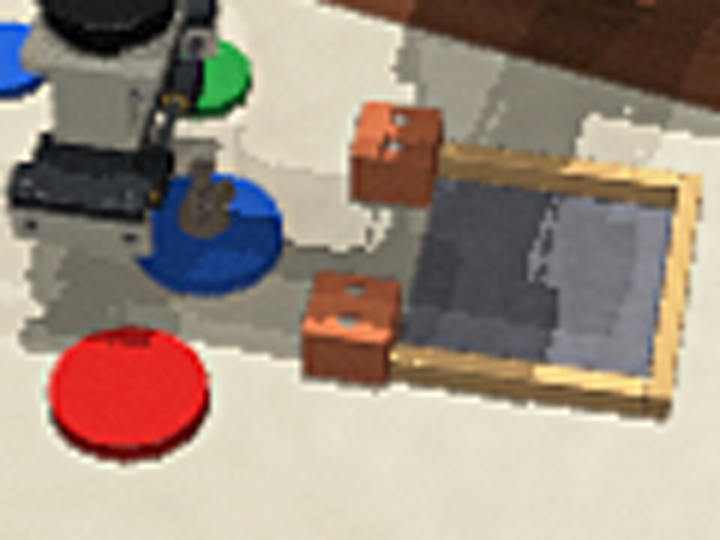

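View pics/dwristc.png

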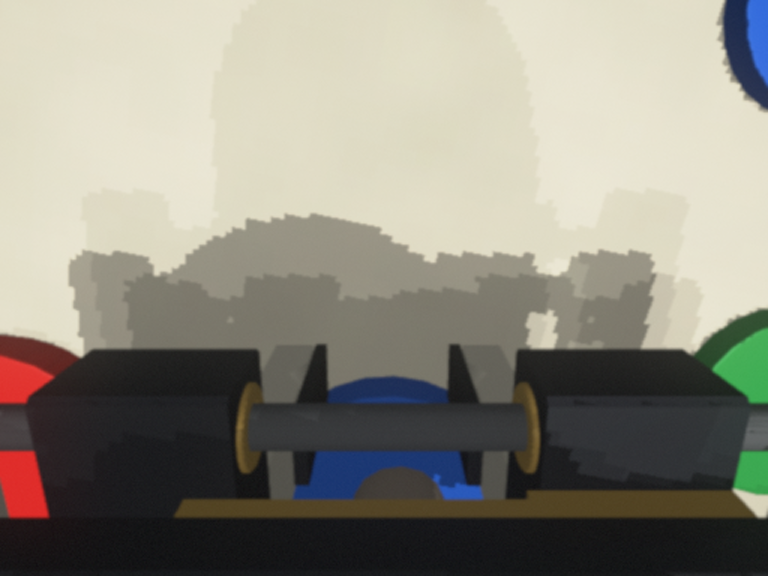

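The bat is 100 mm before mid-gap and within 0.5–1 mm of the axis (scene crop, bat at (210,235), bricks (397,155) and (352,330)). The angel's position in the wrist view is unchanged. I enter the gap slower and watch the force.

Call:
jog_arm(
  commands=[
    [-0.4, 1.5, 0, 0],
    [-0.5, 2.0, 0, 0],
    [-0.6, 2.4, 0, 0],
    [-0.5, 2.4, 0, 0],
    [-0.6, 2.4, 0, 0],
    [-0.5, 2.4, 0, 0],
    [-0.6, 2.4, 0, 0],
    [-0.5, 2.4, 0, 0],
    [-0.5, 2.4, 0, 0],
    [-0.5, 2.4, 0, 0],
  ],
)

```text
clock: 10.8
tool_pos: [0.5435, -0.0861, 0.0076]
orientation: [180.0, 0.0, -78.0]
force: [0.5, -0.5, 0.2]
opening: 0.0398
```

Call:
jog_arm(
  commands=[
    [-0.5, 2.4, 0, 0],
    [-0.5, 2.4, 0, 0],
    [-0.5, 2.4, 0, 0],
    [-0.6, 2.4, 0, 0],
    [-0.5, 2.4, 0, 0],
    [-0.5, 2.4, 0, 0],
    [-0.5, 2.4, 0, 0],
    [-0.5, 2.2, 0, 0],
    [-0.4, 1.8, 0, 0],
    [-0.3, 1.4, 0, 0],
  ],
)

```text
clock: 11.63
tool_pos: [0.5387, -0.0639, 0.0076]
orientation: [180.0, 0.0, -78.0]
force: [-0.0, -0.6, 0.2]
opening: 0.0402
```

```bash
python3 look.py e wrist
python3 - <<'E'
from m import *
n=snapshot('scene');c,e=sbat(n);d=c-np.array([.5204,.0402]);print(c,e,'rel scene',d@X,d@Y)
save('ez',cv2.resize(n['image'][140:230,190:310],None,fx=6,fy=6,interpolation=cv2.INTER_CUBIC))
E
```

```text
11.63 [ 0.5387 -0.0639  0.0076] [180.     0.   -78.01] F [-0.05 -0.65  0.17] tcp bay [-102.3   -0.6]
[ 0.53183461 -0.01307378] 0.0013776591878250969 rel scene -0.05448705862822624 8.169732950034404e-05
```

View pics/ez.png

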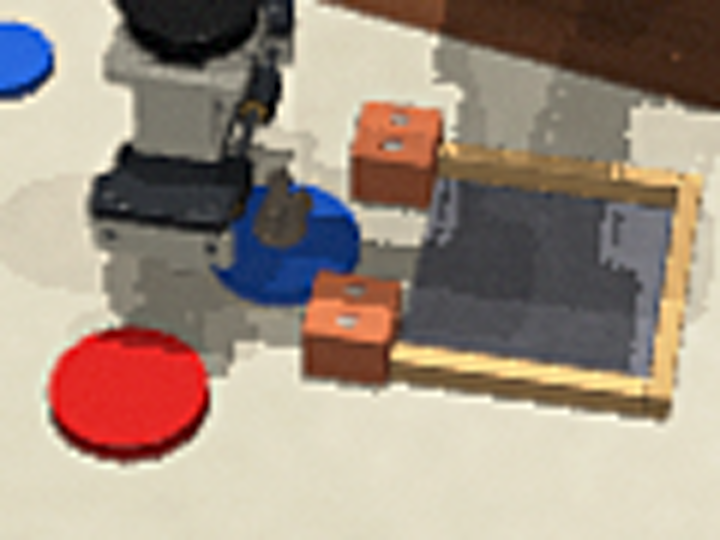

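View pics/ewristc.png

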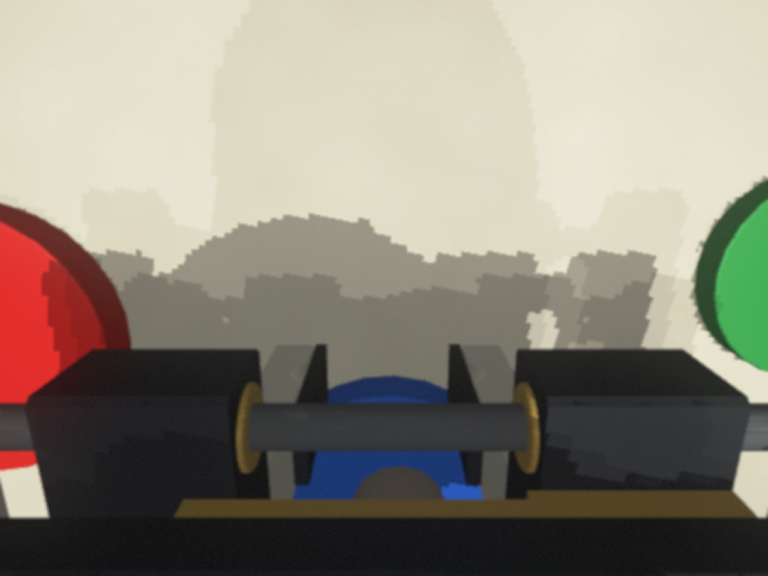

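The bat is entering the gap, 54 mm before its middle and within 1 mm of the centre line, and the force is only about 0.6 N. I continue.

Call:
jog_arm(
  commands=[
    [-0.4, 1.5, 0, 0],
    [-0.4, 2.0, 0, 0],
    [-0.5, 2.4, 0, 0],
    [-0.5, 2.4, 0, 0],
    [-0.6, 2.4, 0, 0],
    [-0.5, 2.4, 0, 0],
    [-0.5, 2.4, 0, 0],
    [-0.5, 2.4, 0, 0],
    [-0.5, 2.4, 0, 0],
    [-0.5, 2.4, 0, 0],
  ],
)

```text
clock: 12.57
tool_pos: [0.5338, -0.0412, 0.0076]
orientation: [180.0, 0.0, -78.0]
force: [1.0, -1.0, 0.1]
opening: 0.0402
```

Call:
jog_arm(
  commands=[
    [-0.5, 2.4, 0, 0],
    [-0.5, 2.4, 0, 0],
    [-0.5, 2.4, 0, 0],
    [-0.6, 2.4, 0, 0],
    [-0.5, 2.4, 0, 0],
    [-0.5, 2.4, 0, 0],
    [-0.5, 2.4, 0, 0],
    [-0.5, 2.2, 0, 0],
    [-0.4, 1.8, 0, 0],
    [-0.3, 1.4, 0, 0],
  ],
)

```text
clock: 13.4
tool_pos: [0.529, -0.019, 0.0075]
orientation: [180.0, 0.0, -78.0]
force: [-0.1, -0.8, 0.2]
opening: 0.0398
```

```bash
python3 look.py f wrist scene
```

```text
13.4 [ 0.529  -0.019   0.0075] [180.     0.   -78.01] F [-0.14 -0.81  0.18] tcp bay [-56.4  -0.6]
scene (np.int32(165), array([190.1, 149.4]), array([ 0.4576, -0.2376,  0.0341]), array([ 456.9, -237.6]), array([62.6, 68.3])) [-255.   115.4]
scene (np.int32(170), array([254.3, 181.1]), array([0.5229, 0.0387, 0.0475]), array([519.8,  40.4]), array([70.6, 95. ])) [ 1.3 -6.8]
```

View pics/fscenec.png

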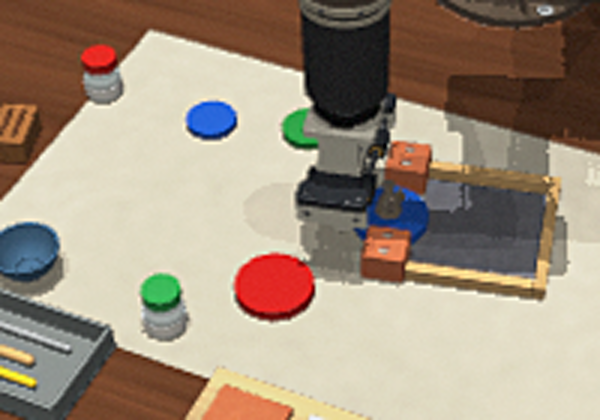

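View pics/fwristc.png

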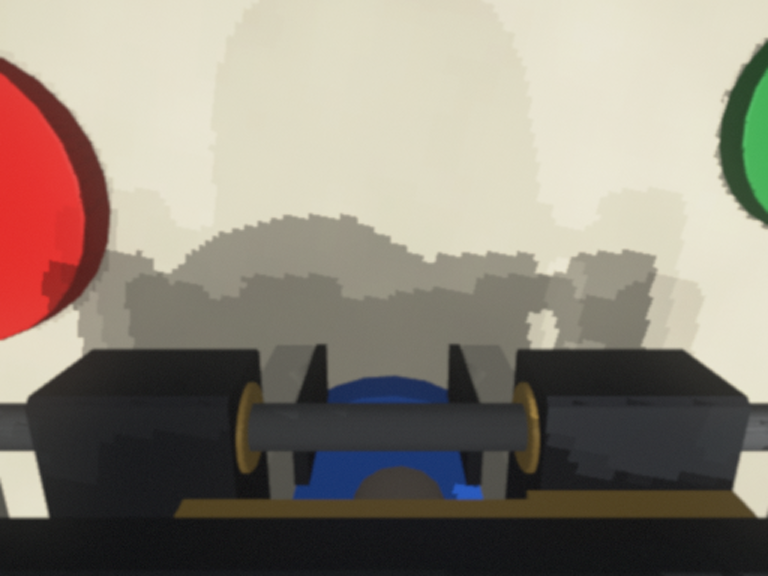

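The bat is mid-gap with no rubbing (0.8 N), the wrist view is unchanged, and the gripper's body clears the bricks. I push on into the bay.

Call:
jog_arm(
  commands=[
    [-0.4, 1.5, 0, 0],
    [-0.4, 2.0, 0, 0],
    [-0.5, 2.4, 0, 0],
    [-0.5, 2.4, 0, 0],
    [-0.6, 2.4, 0, 0],
    [-0.5, 2.4, 0, 0],
    [-0.5, 2.4, 0, 0],
    [-0.5, 2.4, 0, 0],
    [-0.5, 2.4, 0, 0],
    [-0.5, 2.4, 0, 0],
  ],
)

```text
clock: 14.33
tool_pos: [0.5241, 0.0037, 0.0076]
orientation: [180.0, 0.0, -78.0]
force: [-0.3, -0.3, 0.6]
opening: 0.0402
```

Call:
jog_arm(
  commands=[
    [-0.5, 2.4, 0, 0],
    [-0.5, 2.4, 0, 0],
    [-0.5, 2.4, 0, 0],
    [-0.6, 2.4, 0, 0],
    [-0.5, 2.4, 0, 0],
    [-0.5, 2.4, 0, 0],
    [-0.5, 2.4, 0, 0],
    [-0.5, 2.2, 0, 0],
    [-0.4, 1.8, 0, 0],
    [-0.3, 1.4, 0, 0],
  ],
)

```text
clock: 15.17
tool_pos: [0.5193, 0.0259, 0.0076]
orientation: [-180.0, 0.0, -78.0]
force: [-0.2, -0.0, 0.3]
opening: 0.0401
```

```bash
python3 look.py g wrist scene
```

```text
15.17 [0.5193 0.0259 0.0076] [-180.    0.  -78.] F [-0.21 -0.02  0.31] tcp bay [-10.5  -0.6]
scene (np.int32(164), array([190.1, 149.4]), array([ 0.4576, -0.2376,  0.0341]), array([ 456.9, -237.6]), array([62.6, 68.3])) [-255.   115.4]
scene (np.int32(253), array([266.1, 185.7]), array([0.5173, 0.0824, 0.0507]), array([516.8,  87.7]), array([ 69.6, 102.4])) [ 45.2 -10.6]
```

View pics/gscenec.png

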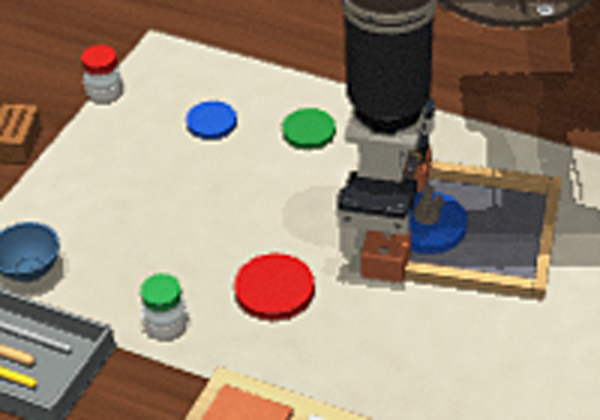

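View pics/gwristc.png

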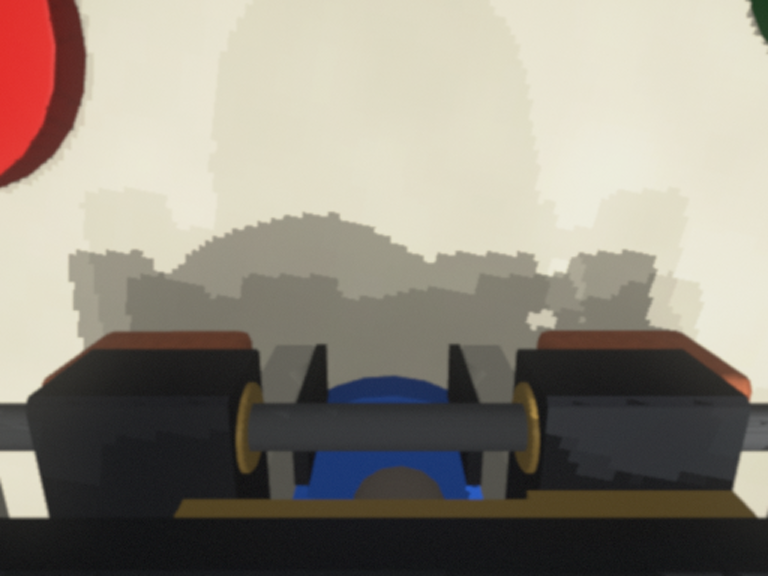

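The fingers sit symmetrically between the bricks: the wrist-picture brick edges are at columns 252 and 538. The bat is at about x = +40, so it needs about 50 mm more.

Call:
jog_arm(
  commands=[
    [-0.4, 1.5, 0, 0],
    [-0.4, 2.0, 0, 0],
    [-0.5, 2.5, 0, 0],
    [-0.5, 2.5, 0, 0],
    [-0.6, 2.5, 0, 0],
    [-0.5, 2.5, 0, 0],
    [-0.5, 2.5, 0, 0],
    [-0.5, 2.5, 0, 0],
    [-0.5, 2.5, 0, 0],
    [-0.5, 2.5, 0, 0],
  ],
)

```text
clock: 16.1
tool_pos: [0.5144, 0.0494, 0.0075]
orientation: [180.0, -0.0, -78.0]
force: [0.2, -0.8, -0.4]
opening: 0.0398
```

Call:
jog_arm(
  commands=[
    [-0.5, 2.6, 0, 0],
    [-0.6, 2.6, 0, 0],
    [-0.6, 2.6, 0, 0],
    [-0.6, 2.6, 0, 0],
    [-0.6, 2.6, 0, 0],
    [-0.6, 2.6, 0, 0],
    [-0.5, 2.6, 0, 0],
    [-0.5, 2.2, 0, 0],
    [-0.4, 1.8, 0, 0],
    [-0.3, 1.4, 0, 0],
  ],
)

```text
clock: 16.93
tool_pos: [0.5092, 0.073, 0.0076]
orientation: [180.0, -0.0, -78.0]
force: [-0.2, -0.7, -0.3]
opening: 0.04
```

```bash
python3 look.py i scene wrist top
```

```text
16.93 [0.5092 0.073  0.0076] [180.    -0.   -78.01] F [-0.23 -0.66 -0.33] tcp bay [37.7 -0.7]
scene (np.int32(164), array([190.1, 149.4]), array([ 0.4576, -0.2376,  0.0341]), array([ 456.9, -237.6]), array([62.6, 68.3])) [-255.   115.4]
scene (np.int32(262), array([278.9, 188.3]), array([0.5079, 0.126 , 0.0509]), array([509. , 127.4]), array([ 86.1, 101.4])) [ 89.8 -10.6]
```

View pics/iscenec.png

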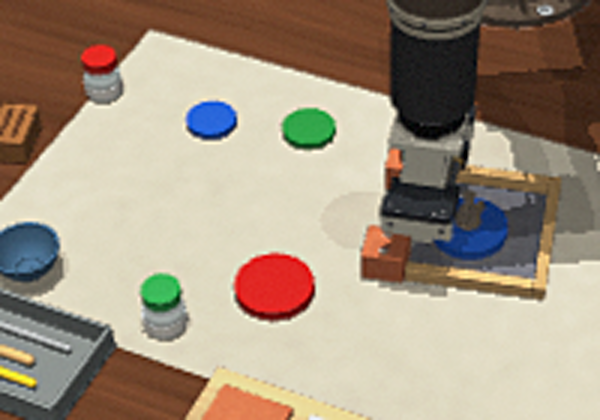

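View pics/iwristc.png

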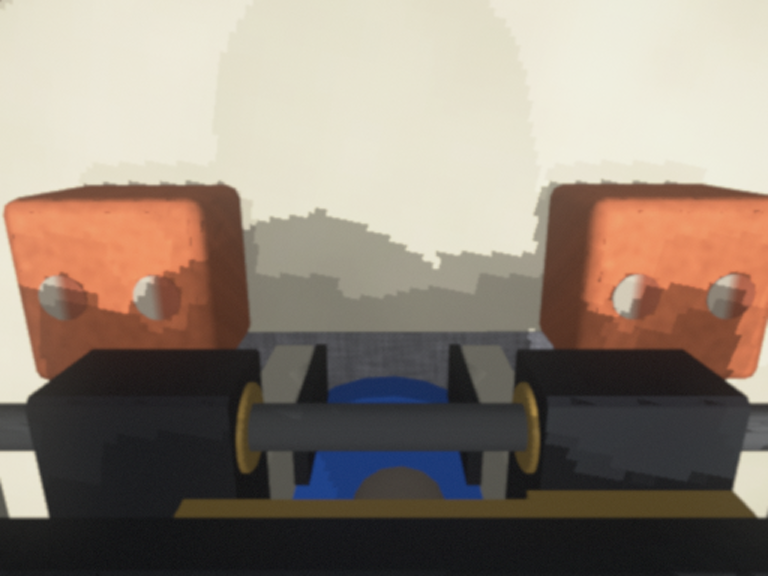

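The bat lies fully on the grey patch past the bricks at about x = +88, with the angel standing. I back off slowly along the axis and then rise.

Call:
jog_arm(
  commands=[
    [0.2, -1, 0, 0],
    [0.4, -2, 0, 0],
    [0.6, -3, 0, 0],
    [0.8, -4, 0, 0],
    [0.8, -4, 0, 0],
    [0.8, -4, 0, 0],
    [0.8, -4, 0, 0],
    [0.6, -3, 2, 0],
    [0, 0, 5, 0],
    [0, 0, 10, 0],
  ],
)

```text
clock: 17.92
tool_pos: [0.5136, 0.0472, 0.0243]
orientation: [179.9, -0.0, -78.0]
force: [0.9, -0.0, 1.0]
opening: 0.0401
```

Call:
jog_arm(
  commands=[
    [0, 0, 15, 0],
    [0, 0, 20, 0],
    [0, 0, 20, 0],
    [0, 0, 20, 0],
    [0, 0, 20, 0],
    [0, 0, 20, 0],
    [0, 0, 20, 0],
    [0, 0, 20, 0],
    [0, 0, 10, 0],
    [0, 0, 0, 0],
  ],
)

```text
clock: 18.75
tool_pos: [0.5156, 0.0483, 0.1928]
orientation: [-179.7, 0.0, -78.0]
force: [0.2, 0.4, -0.3]
opening: 0.0397
```

Call:
jog_arm(
  commands=[
    [10, -15, 0, 0],
    [10, -30, 0, 0],
    [10, -30, 0, 0],
    [10, -30, 0, 0],
    [10, -30, 0, 0],
    [10, -30, 0, 0],
    [10, -30, 0, 0],
    [10, -20, 0, 0],
    [0, 0, 0, 0],
    [0, 0, 0, 0],
  ],
)

```text
clock: 19.58
tool_pos: [0.5937, -0.1682, 0.1879]
orientation: [179.9, 0.0, -78.1]
force: [-0.0, 0.9, -0.5]
opening: 0.04
```

```bash
python3 look.py j scene top
python3 - <<'E'
from m import *
n=snapshot('scene');c,e=sbat(n);d=c-np.array([.5204,.0402]);print('rel scene',c,e,d@X,d@Y)
E
```

```text
19.58 [ 0.5937 -0.1682  0.1879] [ 1.7987e+02  5.0000e-02 -7.8150e+01] F [-0.    0.92 -0.51] tcp bay [-215.9  -32.3]
scene (np.int32(156), array([190.4, 149.6]), array([ 0.4572, -0.2363,  0.0334]), array([ 457.3, -237. ]), array([62.6, 66.8])) [-253.6  115.5]
scene (np.int32(359), array([276.1, 186.5]), array([0.5079, 0.1256, 0.0509]), array([506.7, 125. ]), array([ 88.5, 103.1])) [ 89.4 -10.5]
top (np.int32(480), array([236.7, 218.7]), array([0.4976, 0.1223, 0.0449]), array([497.2, 124.4]), array([82.9, 91.3])) [88.3  0.2]
top (np.int32(228), array([350.8, 231.7]), array([ 0.446 , -0.2426,  0.0275]), array([ 446. , -242.6]), array([54.2, 54.8])) [-257.4  127.8]
rel scene [0.50187549 0.12311977] 0.0006669464683067825 0.08496178465981777 0.0005831459285172737
```

View pics/jscenec.png

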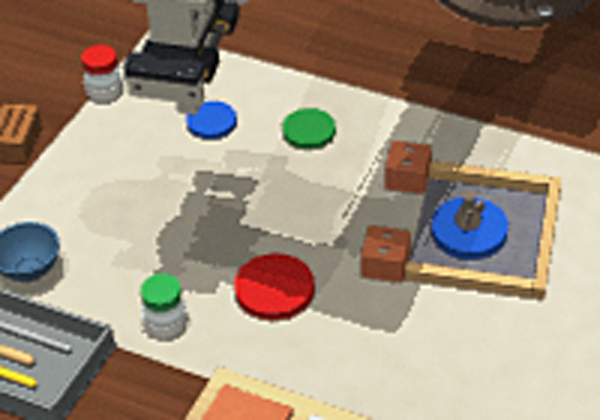

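View pics/jtopc.png

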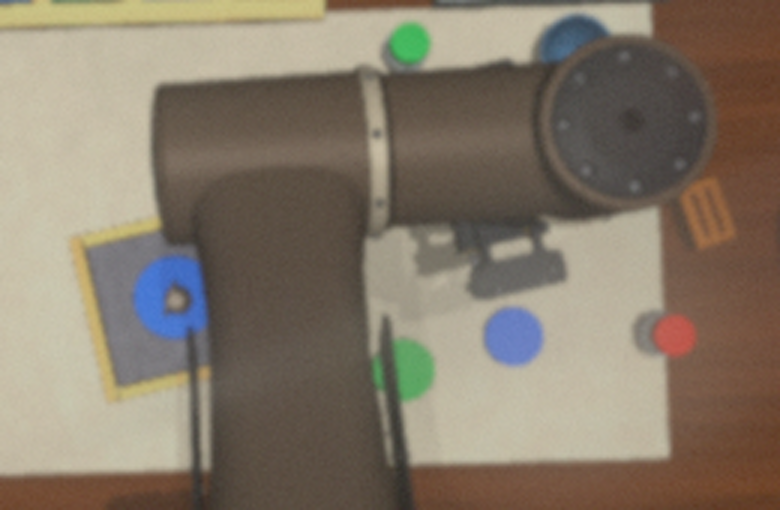

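The scene view shows the bat at crop (470,226) inside the fence, clear of the bricks, with the angel upright near its middle. The arm is clear and at rest, and the bystanders in view have not moved. I hand it in.

Call:
jog_arm(
  commands=[
    [0, 0, 0, 0],
    [0, 0, 0, 0],
    [0, 0, 0, 0],
    [0, 0, 0, 0],
    [0, 0, 0, 0],
    [0, 0, 0, 0],
    [0, 0, 0, 0],
    [0, 0, 0, 0],
    [0, 0, 0, 0],
    [0, 0, 0, 0],
  ],
)

```text
clock: 20.57
tool_pos: [0.5943, -0.1672, 0.1895]
orientation: [180.0, 0.0, -78.0]
force: [-0.2, -0.2, -0.6]
opening: 0.0397
```

```bash
python3 -c "
from plant import close_job,get_obs
o=get_obs();print(o['clock'],o['force']);print(close_job())"
```

```text
20.5667 [-0.21948751 -0.20522878 -0.64668333]
the job is handed in; nothing more can be done
None
```

The bat is in the drying bay with the angel still standing on it, and I handed the job in at 20.6 s of the 56 s allowed. I pushed it flat along the table with both fingers open 40 mm, straight through the gap. I then backed off, rose and moved clear.

**Final position:** the bat's centre is 85 mm past mid-gap by the scene camera and about 88 mm by the finger position at the last contact. The limits are 68 to 128 mm. It is within about 1 mm of the centre line, and the angel is upright near its middle.

**Forces and bystanders:** the measured force was about 1.5 N or less at the end of every push. The jars, bowl and block look unmoved in the last pictures. I did not re-measure the spatula and tall angel at the end, but the arm never went near them.

**What disagreed:** the two fixed cameras differed by about 7 mm on where mid-gap is. I resolved this by measuring the bat and bricks relative to each other in each camera. The top camera's last reading, 88 mm, came from a bat partly hidden by the arm, so it is a weak check.

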